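# Hang the washed terrarium door back on its hinge pins

### The job

The washed terrarium door stands in the dish rack. Lift it out, hold it standing well open at the terrarium, feel both its knuckles onto the two hinge pins and lower it until it is fully home, let go of it, then swing it shut beside its mate. It is glass: never press or knock it hard against the terrarium or its hinge (a few newtons are ample, 50 N breaks it), and leave everything else where it is.

Things in the scene. Friction and masses are not known exactly. Their poses are not given: they have to be found in the camera images.
- door_mid (a point): Centre of the loose door: black frame with clear pane, 14 mm thick (x), 150 wide (y), 180 high (z), 0.28 kg; stands upright in a rack slot. +y points to the knuckle edge; a knob 16 mm long is on the outer (-x) face, mid-height, by the free edge (-y). Top rail z +60 to +90 mm: pinch it from above across the 14 mm. Below it only a 5 mm pane between 16 mm stiles. No reading while held.
- knuckle_low (a point): Lower mouth of the door's lower knuckle, on its bore's axis: aluminium sleeve 18 mm across, 22 mm high, bored right through at 8 mm. In door_mid's frame at x 0, y +93, z -65 mm.
- knuckle_top (a point): Lower mouth of the door's upper knuckle, the same sleeve on the same upright axis. In door_mid's frame at x 0, y +93, z +45 mm.
- terrarium: Fixed terrarium, black frame, 379 mm wide, 300 deep, 268 high. Origin on the worktop under the nominal hinge axis; front to -x, z up. The door has the terrarium's own yaw when shut (reaching from the hinge to -y, outer face to -x, resting on a seal at x +12 mm); its yaw is 90 degrees less when square open (reaching to -x). Its mate beyond y -175 mm is shut already.
- pin_low (a point): Nominal lower hinge pin at its shoulder, 100 mm up (exact). Upright 6 mm pin, with a 1 mm bevel, 18 mm tall above a 13 mm shoulder, on which the knuckle rests when home (door's underside then 75 mm up). The hinge strip is screwed on through slots: both pins together really stand up to 3.5 mm from here along the terrarium's x, and up to 3.5 mm along its y. Readings do not show this; feel for it.
- pin_top (a point): Nominal upper pin at its shoulder, 210 mm up (exact), straight above the lower one: same size, same hidden offset. Both pins stay put and enter their knuckles at the same height.
- rack: Fixed white dish rack, 250 (x) by 200 mm (y), origin on the worktop under its centre. The door stands on bars 30 mm up, in the slot at x -62.5 or +62.5 mm, between thin steel rods 90 mm high that leave 3 mm of play either side; slots run along y.
- cover: Glass cover 160 by 100 by 6 mm, standing in the rack's other slot (x +62.5 or -62.5 mm); bystander. Origin at the middle of its lower edge.
- media_box: Clear box of ceramic filter rings, 130 by 190 by 105 mm; bystander. Origin under its centre.
- sprayer: White spray bottle with a red trigger head, 72 mm wide, 213 mm high; bystander. Origin under its centre.
- food_tub: Fish food tub, 60 mm wide, 42 mm high, orange lid; bystander, may stand under the door's swing. Origin under its centre.
- fork: Steel fork, 200 mm long, lying flat along its x; bystander, 8 mm high.
- magnet_cleaner: Black and blue magnet cleaner, 75 by 45 by 36 mm; bystander. Origin under its centre.
- scraper: Algae scraper, 290 mm long along its x, with a green head; bystander, 14 mm high.
Not all that is in view belongs to the job. Leave any orange look-alike of the part that bears door_mid alone.

How it is judged (in metres and radians):
On the way, in this order (a step that is already met when the one before it is completed fails the run):
1. the door is lifted out of the rack, clear of its pins (z of door_mid in the frame of rack above 0.18 m and contact force between door and rack below 0.1 N), for 0.1 s.
2. the door hangs fully home on both pins, standing open by more than 35 degrees, and is let go (z of knuckle_low in the frame of terrarium between 0.097 and 0.103 m and z of knuckle_top in the frame of terrarium below 0.213 m and horizontal distance between knuckle_low and pin_low below 0.007 m and horizontal distance between knuckle_top and pin_top below 0.007 m and angle between door_mid's own z axis and vertical below 0.04 rad and angle between the x axis of door_mid and the x axis of terrarium, either way round above 0.6 rad and contact force between the fingers and door below 0.1 N), for 0.2 s.
At the end, for the whole second after the job is handed in: The door hangs on both pins: knuckle mouths within 3 mm of the shoulders' height and within 7 mm of the nominal pins, upright to 0.04 rad; shut to within 0.09 rad (5 degrees) of the terrarium's front, on the opening's side; at rest and let go (z of knuckle_low in the frame of terrarium between 0.097 and 0.103 m and z of knuckle_top in the frame of terrarium below 0.213 m and horizontal distance between knuckle_low and pin_low below 0.007 m and horizontal distance between knuckle_top and pin_top below 0.007 m and angle between door_mid's own z axis and vertical below 0.04 rad and angle between the x axis of door_mid and the x axis of terrarium, either way round below 0.09 rad and y of door_mid in the frame of terrarium below -0.07 m and linear speed of door below 0.02 m/s); the robot touches nothing.
It fails at once if the door presses or knocks harder than 50 N on the terrarium or its hinge (contact force between door and terrarium above 50 N).
It fails at once if the robot presses harder than 50 N on the terrarium (contact force between any of the fingers, the arm and terrarium above 50 N).
It fails at once if a bystander is shifted by more than 30 mm (distance of any of cover, media_box, sprayer, food_tub, fork, magnet_cleaner, scraper from where it was at the start of the episode above 0.03 m).
It fails at once if the glass cover in the rack is tipped (angle between cover's own z axis and vertical above 0.3 rad).
It also fails if it takes over 72 s, if anything falls off the work surface, if the arm or the gripper's body presses on something with over 40 N, if the wrist force passes 120 N, or if a joint passes its speed limit or range.

### The arm

A 6-joint arm with a two-finger parallel gripper is mounted at the origin on the work surface. World frame = base frame: x ahead of the robot, y to its left, z up, the work surface at z = 0. Lengths are in m, angles in degrees, forces in N, time in s.
With the tool pointing down it reaches from about 0.3 to 0.75 m from the base axis. Payload 8.5 kg.
Tool frame: the origin (TCP) lies midway between the tips of the shut fingers; the grasp point (between the pads) lies 19 mm behind it; z points along the fingers, y is the direction in which the jaws open and shut (so a half turn about z gives the same grasp; the last joint's range is limited). The gripper opens to 85 mm and grips with 20 to 120 N. Pads are 22 mm wide; open, the fingers measure 114 mm over their backs; the gripper's body (76 mm by 85 mm) begins 54 mm behind the grasp point. The pads swing forward as they close: fully open they stand 13 mm farther back than shut.
Start: joints at [52.065, 21.807, 74.336, -0, 83.858, -12.336], TCP at [0.238, 0.496, 0.231] pointing down, gripper open.
Joint ranges: [-178.18, 178.18], [-50.72, 133.34], [12.68, 142.11], [-81.47, 261.47], [9.98, 163.14], [-165.26, 165.26]. Speed limits (degrees/s): [136.94, 136.94, 180, 180, 180, 180].

### API

Orientations are given as a 3x3 rotation matrix whose columns are the frame's x, y, z axes.
In Python, from rig import env, viewer, ticket gives the robot as it stands. The module is installed in compiled form; this text tells all that it offers.
- The arm moves only by the shell command python3 -m pendant 'ROWS' [FORCE]. ROWS is JSON, a list of rows, each a list of 3 entries, a list of its own where there are three numbers: the shift along the world's x, y, z in mm, then the turn about the world's z in rad, then the opening, from -1 (shut) to 1 (fully open). A call has 1 to 12 rows; each row shifts and turns the pose as measured when the row begins; what a row does not reach is not made up. A row lasts 1/8 s, in which the tool goes at most 62.5 mm and 10.7 degrees, less where a joint would pass 70% of its speed; a pose out of reach is approached as far as the arm can. A call with a gripper value outside its range is refused whole. The fingers move at their own pace and stop on an object; FORCE is the grip in N (left out, the last holds). Time passes only in rows, so rows that do not move let the fingers close. It gives the time, the measured TCP pose, the force and the opening at its end, in the units of the state.
- env.observe(): the state, without advancing time (a new reading comes with each control period).
- viewer.get_image(name): name is "scene" or "top" or "wrist"; returns (picture, depth): 384x512x3 uint8, red, green, blue; 384x512 float32, m along the optical axis (not along the pixel's ray), 0 where there is no reading.
- viewer.camera_params(name): a dict with "fx", "fy", "cx", "cy" (pixels), "rvec" (rotation vector, rad) and "tvec" (3), from world to camera coordinates, as OpenCV has them; the wrist camera has in their place "T_tool_cam" (4x4, takes a point from camera to tool coordinates, whose origin is the TCP and whose axes are the flange's). Camera axes: x right, y down, z forward; pixel columns grow to the right and rows downward; lengths in m; the calibration is good to about 2 mm. The wrist camera is an equidistant fisheye: a pixel r from the principal point sees the ray r / f radians off the axis. A picture is of the moment at which its call begins: read the wrist's pose just before it. camera_params takes no time and is no camera call.
- ticket.close_job(): hands the job in, once; it reports no verdict.
The state is a dict: "time_s": time; "q": joint angles; "qvel": joint speeds; "joint_efforts": joint torques, N m; "position": TCP position; "tool_rot": TCP orientation; "ft_force": force on the tool from outside, world axes, zero at the start; "wrist_torque": the same for the moment, N m; "grip_width": finger opening in m.
Only numpy, scipy, OpenCV 4.12 (cv2) and the standard library are available. Lean on these libraries where they do the work, as an engineer would, in place of code of your own. Each camera call takes 0.05 s, during which the arm holds its last target. There are 200 camera calls.

## Working session

There is one attempt and no reset: what is moved stays moved. The work goes in short steps, Python scripts to look and compute and a shell command to move; the robot and the scene stay as the last step left them, time stands still between calls to the robot, and variables do not carry over. Pictures are saved under pics/ and viewed, about 8 in all and at most 12, crops included, and the job is handed in when it is done.

```bash
mkdir -p pics
cat > h.py <<'E'
import numpy as np,cv2
from rig import env,viewer,ticket
def grab(n):
    s=env.observe(); im,d=viewer.get_image(n); np.savez('pics/'+n+'.npz',im=im,d=d,p=s['position'],R=s['tool_rot']); return im,d,s
def cloud(n,d):
    c=viewer.camera_params(n); R=cv2.Rodrigues(np.array(c['rvec']))[0]; t=np.array(c['tvec']).reshape(3)
    v,u=np.mgrid[:d.shape[0],:d.shape[1]]
    P=np.stack([(u-c['cx'])/c['fx']*d,(v-c['cy'])/c['fy']*d,d],-1)
    return (P-t)@R
E
python3 - <<'E'
from h import *
for n in('scene','top'):
    im,d,s=grab(n); cv2.imwrite(f'pics/{n}0.png',im[:,:,::-1]); 
    c=viewer.camera_params(n);R=cv2.Rodrigues(np.array(c['rvec']))[0];print(n,c['fx'],-R.T@np.array(c['tvec']).reshape(3))
a,b=cv2.imread('pics/scene0.png'),cv2.imread('pics/top0.png')
cv2.imwrite('pics/both.png',cv2.resize(np.vstack([a,b]),(450*1,675))[:600]) 
print({k:np.round(v,3).tolist() if not isinstance(v,float) else v for k,v in s.items()})
E
```

```text
scene 499.22035394686276 [1.34777512 0.12321697 1.14236237]
top 395.0084024342084 [ 0.36249186 -0.13963301  1.11602552]
{'time_s': 0.05, 'q': [52.065, 21.841, 74.384, -0.0, 83.858, -12.335], 'qvel': [0.105, 0.035, -0.075, -0.047, -0.077, 0.017], 'joint_efforts': [0.004, -44.971, -23.196, -0.0, 0.003, -0.0], 'position': [0.237, 0.496, 0.231], 'tool_rot': [[-0.902, 0.432, -0.001], [0.432, 0.902, -0.001], [0.0, -0.001, -1.0]], 'ft_force': [-0.884, 0.525, 0.5], 'wrist_torque': [-0.056, -0.029, 0.005], 'grip_width': 0.08553722474783693}
```

View pics/scene0.png

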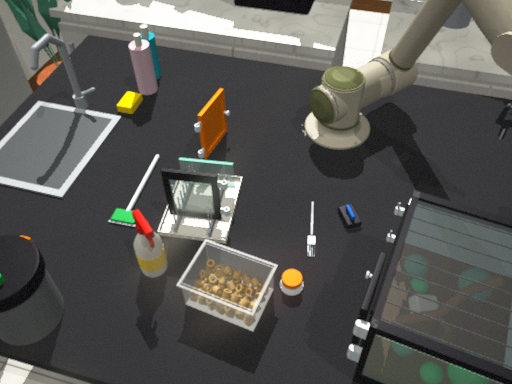

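View pics/top0.png

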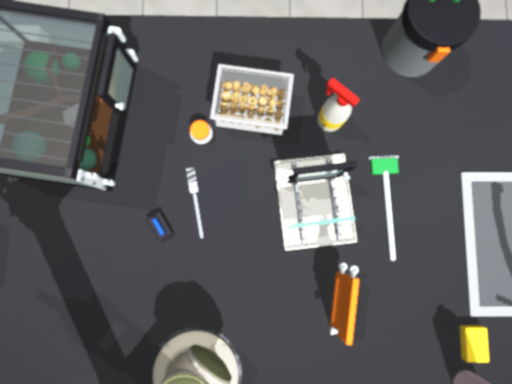

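The candidate doors are the black-framed one in the rack (top 315,170), the orange look-alike (top 345,305), and the glass cover (322,222). The black one stands in a rack slot and matches the description. I'll confirm it in one enlarged crop.

Run:
```python
from h import *
T=np.load('pics/top.npz');S=np.load('pics/scene.npz')
a=cv2.resize(T['im'][140:260,260:370],None,fx=3.5,fy=3.5,interpolation=cv2.INTER_CUBIC)
b=cv2.resize(T['im'][10:200,60:160],(300,420)); 
b=cv2.resize(T['im'][20:200,55:160],None,fx=2.3,fy=2.3,interpolation=cv2.INTER_CUBIC)
h=max(a.shape[0],b.shape[0])
pad=lambda x:np.pad(x,((0,h-x.shape[0]),(0,0),(0,0)))
cv2.imwrite('pics/crop1.png',np.hstack([pad(a),pad(b)])[:,:,::-1])
P=cloud('top',T['d']);g=T['im'].max(2)
def prow(m,n):
    q=P[m];print(n,len(q),q.mean(0).round(3) if len(q) else '', q.min(0).round(3) if len(q) else '',q.max(0).round(3) if len(q) else '')
sl=np.zeros(g.shape,bool);sl[140:260,260:370]=1
z=P[...,2]
m=sl&(z>.195)&(z<.225);prow(m,'rail')
q=P[m&(g<70)][:,:2].astype(np.float32);prow(m&(g<70),'dark');print(cv2.minAreaRect(q))
m2=sl&(z>.1)&(z<.195);prow(m2&(g>110),'bright mid')
for (u,v) in [(277,160),(345,155),(285,248),(355,240),(97,180),(110,185),(125,75),(120,35),(133,55),(80,178),(105,25)]: print((u,v),P[v,u].round(3),T['im'][v,u])
t=np.zeros(g.shape,bool);t[0:200,0:160]=1
m=t&(z>.255)&(z<.28);prow(m,'terr top');print(cv2.minAreaRect(P[m][:,:2].astype(np.float32)))
```

```text
rail 437 [ 0.525 -0.321  0.21 ] [ 0.511 -0.396  0.196] [ 0.541 -0.247  0.217]
dark 134 [ 0.528 -0.355  0.21 ] [ 0.511 -0.394  0.196] [ 0.541 -0.249  0.215]
((0.5264131426811218, -0.3211534321308136), (0.014284326694905758, 0.14724773168563843), 6.813964366912842)
bright mid 521 [ 0.461 -0.317  0.14 ] [ 0.388 -0.406  0.1  ] [ 0.531 -0.221  0.193]
(277, 160) [ 0.583 -0.223  0.005] [170 169 164]
(345, 155) [ 0.599 -0.42   0.002] [160 158 156]
(285, 248) [ 0.334 -0.243  0.014] [232 232 228]
(355, 240) [ 0.356 -0.438  0.015] [244 244 239]
(97, 180) [0.504 0.237 0.133] [215 223 225]
(110, 185) [0.505 0.239 0.031] [197 205 207]
(125, 75) [0.778 0.178 0.136] [104 120 118]
(120, 35) [0.839 0.164 0.226] [232 239 241]
(133, 55) [0.839 0.164 0.121] [237 243 245]
(80, 178) [0.495 0.237 0.23 ] [208 217 221]
(105, 25) [0.847 0.19  0.256] [33 31 37]
terr top 16009 [0.704 0.307 0.262] [0.492 0.166 0.255] [0.898 0.428 0.275]
((0.6942251920700073, 0.3164381980895996), (0.2673093378543854, 0.3833083212375641), 82.88531494140625)
```

View pics/crop1.png

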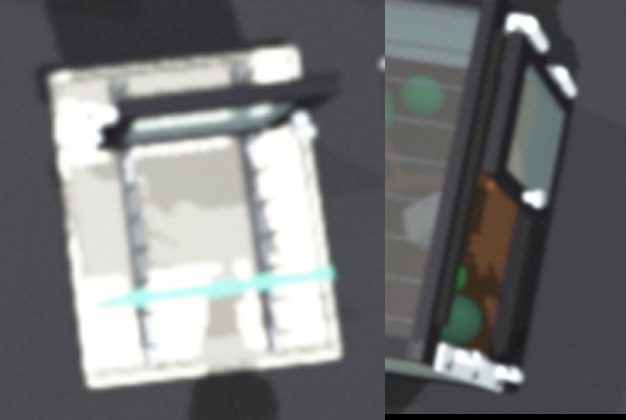

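The crop confirms the door: black frame, bright knuckles at its left end (top ~285,172), and the knob at the right end facing the robot. The terrarium's hinge is at ~(97,180), with the mate shut at the far end. I'll start moving towards it and refine the terrarium fit in parallel.

```bash
python3 -m pendant '[[[0,-40,40],-0.085,1],[[20,-55,15],-0.085,1],[[20,-57,10],-0.085,1],[[20,-57,10],-0.085,1],[[20,-57,5],-0.085,1],[[20,-57,5],-0.085,1],[[20,-57,5],-0.085,1],[[20,-57,5],-0.085,1],[[22,-57,5],-0.085,1],[[22,-57,0],-0.085,1],[[22,-57,0],-0.085,1],[[22,-57,0],-0.085,1]]'
python3 - <<'E'
from h import *
T=np.load('pics/top.npz');P=cloud('top',T['d']);g=T['im'].max(2)
z=P[...,2]
# front edge of frame top: per row v, rightmost pixel with z in band
m=(z>.255)&(z<.28);m[:,170:]=0;m[205:]=0
F=np.array([P[v,np.where(m[v])[0].max()] for v in range(5,195) if m[v].any()])
def line(q,n):
    for _ in range(8):
        vx=cv2.fitLine(q[:,:2].astype(np.float32),cv2.DIST_HUBER,0,.01,.01).ravel()
        r=(q[:,:2]-vx[2:])@[-vx[1],vx[0]]; q=q[abs(r)<.003]
    print(n,len(q),vx.round(4),np.degrees(np.arctan2(vx[1],vx[0])).round(2),q[:,:2].min(0).round(3),q[:,:2].max(0).round(3));return vx
f=line(F,'front')
N=np.array([P[np.where(m[:,u])[0].max(),u] for u in range(3,85) if m[:,u].any()])
n=line(N,'side')
A=np.array([f[:2],-n[:2]]).T; s=np.linalg.solve(A,n[2:]-f[2:]); c=f[2:]+s[0]*f[:2];print('corner',c)
# bright metal near hinge
b=(g>150);b[:,170:]=0
for lo,hi in((.095,.145),(.2,.24)):
    for u0,u1,v0,v1 in((60,130,150,200),(95,145,10,130)):
        k=np.zeros_like(b);k[v0:v1,u0:u1]=1;k&=b&(z>lo)&(z<hi)
        q=P[k];print(lo,(u0,v0),len(q),np.median(q,0).round(4) if len(q) else '', q.min(0).round(3) if len(q) else '',q.max(0).round(3) if len(q) else '')
E
```

```text
time_s: 1.6
position: [0.465, -0.1862, 0.3307]
tool_rot: [[-0.076, 0.997, -0.005], [0.997, 0.076, 0.001], [0.001, -0.004, -1.0]]
ft_force: [1.3, -0.3, 0.3]
grip_width: 0.0856
front 36 [ 0.9777 -0.2098  0.6474  0.2064] -12.11 [0.538 0.168] [0.826 0.227]
side 71 [0.1442 0.9895 0.5049 0.3311] 81.71 [0.492 0.242] [0.514 0.392]
corner [0.49163818 0.23984   ]
0.095 (60, 150) 119 [0.5013 0.2361 0.1105] [0.488 0.21  0.095] [0.513 0.288 0.145]
0.095 (95, 10) 71 [0.8416 0.1685 0.1217] [0.686 0.16  0.096] [0.855 0.188 0.143]
0.2 (60, 150) 153 [0.5023 0.2357 0.2185] [0.488 0.21  0.2  ] [0.513 0.245 0.24 ]
0.2 (95, 10) 126 [0.8443 0.1704 0.2316] [0.837 0.16  0.2  ] [0.865 0.199 0.237]
```

```bash
python3 -m pendant '[[[30,-50,0],0.03,1],[[21,-50,0],0,1],[[10,-35,0],0,1],[[0,0,0],0,1],[[0,0,0],0,1]]'
python3 - <<'E'
from h import *
im,d,s=grab('wrist');cv2.imwrite('pics/wrist1.png',im[:,:,::-1])
c=viewer.camera_params('wrist');print({k:np.round(v,4).tolist() for k,v in c.items()});print(s['position'],s['tool_rot'],s['time_s'])
im,d,s=grab('top')
E
```

```text
time_s: 2.22
position: [0.5273, -0.3293, 0.3262]
tool_rot: [[-0.101, 0.995, -0.009], [0.995, 0.101, 0.005], [0.006, -0.009, -1.0]]
ft_force: [-0.1, -0.2, 0.1]
grip_width: 0.0855
{'fx': 297.3186, 'fy': 297.3186, 'cx': 256.4339, 'cy': 188.9481, 'T_tool_cam': [[0.0006, -0.9513, -0.3082, 0.0794], [1.0, 0.0005, 0.0003, 0.0], [-0.0002, -0.3082, 0.9513, -0.1428], [0.0, 0.0, 0.0, 1.0]]}
[ 0.52729132 -0.3293139   0.32620064] [[-0.10124803  0.99481633 -0.00945033]
 [ 0.99484178  0.10130086  0.00528847]
 [ 0.00621839 -0.00886614 -0.99994136]] 2.225
```

View pics/wrist1.png

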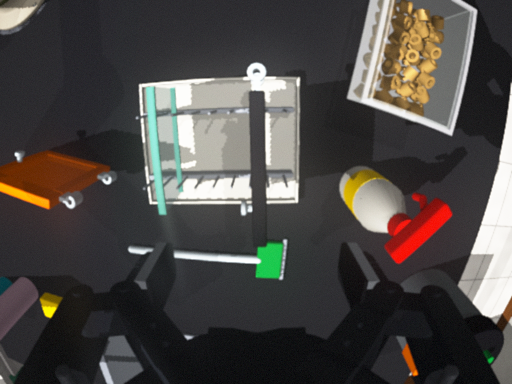

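The wrist view shows the black rail at u≈258, v 85–245, the upper knuckle ring at (257,72) and the knob at (246,208). The green cover stands in the other slot. Now I'll cast rays for the exact line.

```bash
cat >> h.py <<'E'
def wray(u,v,z,p,R):
    c=viewer.camera_params('wrist');T=np.array(c['T_tool_cam'])
    a=np.array([(u-c['cx'])/c['fx'],(v-c['cy'])/c['fy']]);th=np.hypot(*a)
    r=np.array([*(a/th*np.sin(th)),np.cos(th)]);r=R@T[:3,:3]@r;o=p+R@T[:3,3]
    return o+r*(z-o[2])/r[2]
E
python3 - <<'E'
from h import *
W=np.load('pics/wrist.npz');im=W['im'];p,R=W['p'],W['R'];g=im.max(2)
L=[]
for v in range(95,200,3):
    r=g[v,240:280]<60; k=np.where(r)[0]
    if len(k)>5:
        a=wray(240+k.min()-.5,v,.21,p,R);b=wray(240+k.max()+.5,v,.21,p,R);L.append([*((a+b)/2)[:2],np.hypot(*(a-b)[:2])])
L=np.array(L);f=np.polyfit(L[:,1],L[:,0],1);print('w',np.median(L[:,2]),'yaw',-np.degrees(np.arctan(f[0])), 'x at y=-.321',np.polyval(f,-.321),np.std(L[:,0]-np.polyval(f,L[:,1])))
k=np.argwhere((g[60:84,240:275]>150));v,u=(k.min(0)+k.max(0))/2+[60,240];print('ring',u,v,wray(u,v,.187,p,R))
d=W['d'];print('depth ring',d[72,257],d[150,258])
# top-camera again: pins
T=np.load('pics/top.npz');P=cloud('top',T['d']);z=P[...,2];gg=T['im'].max(2)
cv2.imwrite('pics/crop2.png',np.hstack([cv2.resize(T['im'][155:205,55:135],None,fx=6,fy=6,interpolation=cv2.INTER_CUBIC),cv2.resize(T['im'][15:65,95:145],None,fx=6,fy=6,interpolation=cv2.INTER_CUBIC)])[:,:,::-1])
for v in range(164,192,2): print(v,[f'{int(1000*z[v,u])}' if gg[v,u]>130 else '.' for u in range(72,124,2)])
E
```

```text
Traceback (most recent call last):
IndexError: too many indices for array: array is 1-dimensional, but 2 were indexed
```

Run:
```python
from h import *
W=np.load('pics/wrist.npz');im=W['im'];p,R=W['p'],W['R'];g=im.max(2).astype(int)
print(g[130,240:280])
L=[]
for v in range(95,195,3):
    r=g[v,240:280]<95; k=np.where(r)[0]
    if len(k)>5:
        a=wray(240+k.min()-.5,v,.21,p,R);b=wray(240+k.max()+.5,v,.21,p,R);L.append([*((a+b)/2)[:2],np.hypot(*(a-b)[:2])])
L=np.array(L);f=np.polyfit(L[:,1],L[:,0],1);print('w',np.median(L[:,2]),'yaw',-np.degrees(np.arctan(f[0])), 'x at y=-.321',np.polyval(f,-.321),np.std(L[:,0]-np.polyval(f,L[:,1])))
k=np.argwhere((g[60:84,240:275]>150));v,u=(k.min(0)+k.max(0))/2+[60,240];print('ring',u,v,wray(u,v,.187,p,R))
T=np.load('pics/top.npz');P=cloud('top',T['d']);z=P[...,2];gg=T['im'].max(2)
cv2.imwrite('pics/crop2.png',np.hstack([cv2.resize(T['im'][155:205,55:135],None,fx=6,fy=6,interpolation=cv2.INTER_CUBIC),cv2.resize(T['im'][15:65,95:145],None,fx=6,fy=6,interpolation=cv2.INTER_CUBIC)])[:,:,::-1])
for v in range(170,192,2): print(v,' '.join(f'{int(1000*z[v,u])}' if gg[v,u]>130 else '.' for u in range(72,124,2)))
```

```text
[155 154 153 155 153 156 154 157 149 127  78  66  71  72  69  72  68  70
  68  72  68  68  69  62  87 197 254 253 249 238 193 176 187 185 185 185
 185 187 186 183]
w 0.012980984010047126 yaw 6.724770545405255 x at y=-.321 0.5266190800670819 0.0008556120062794535
ring 257.0 73.0 [ 0.51630445 -0.22788479  0.187     ]
170 . . . 244 235 225 . . . . . . . . . . . . . . . . . . . .
172 . . . 77 236 228 218 203 75 . . . . . . . . . . . . . . . . .
174 . . . 77 234 225 214 201 209 231 220 212 207 . . . . . . . . . . . . .
176 . . . 235 233 221 212 208 208 211 217 210 208 197 . . . . . . . . . . . .
178 . . 241 233 230 . 206 196 190 174 193 208 199 191 119 . . . . . . . . . . .
180 . . 175 237 225 . 206 198 185 177 164 152 140 128 115 101 99 101 102 99 25 . . . . .
182 . . . . 130 209 204 196 183 170 162 155 135 125 112 102 99 102 116 106 99 . . . . .
184 . . . . . . . 97 176 170 158 153 138 122 107 98 80 80 93 102 94 82 . . . .
186 . . . . . . . . . . . 141 130 118 107 92 . . . . . . . . . .
188 . . . . . . . . . . . . . . 103 89 86 . . . . . . . . .
190 . . . . . . . . . . . . . . . . . . . . . . . . . .
```

View pics/crop2.png

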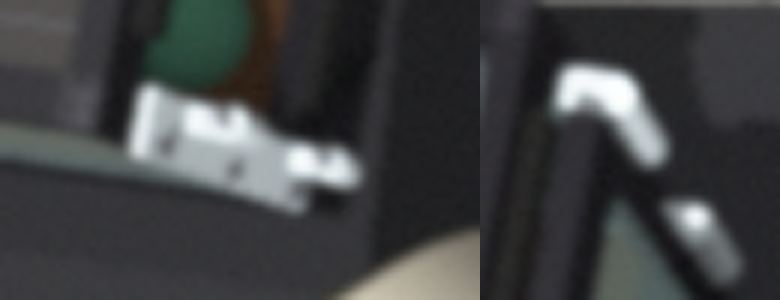

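Door centre is (0.5265,−0.321), yaw 6.7°. The ring at (0.516,−0.228) agrees with the predicted knuckle to 1 mm. Now I'll descend.

```bash
python3 -m pendant '[[[0,4,-40],0.016,1],[[0,4,-45],0,1],[[0,0,-40],0,1],[[0,0,-15],0,1],[[0,0,0],0,1]]'
python3 - <<'E'
from h import *
T=np.load('pics/top.npz');P=cloud('top',T['d'])
for u,v in((90,174),(91,174),(92,174),(92,175),(93,174),(93,175),(108,181),(108,182),(109,182),(109,181),(110,182)):print(u,v,P[v,u].round(4))
E
```

```text
time_s: 2.95
position: [0.5268, -0.3152, 0.1866]
tool_rot: [[-0.123, 0.992, -0.005], [0.992, 0.123, 0.001], [0.002, -0.005, -1.0]]
ft_force: [0.4, -0.1, 0.2]
grip_width: 0.0854
90 174 [0.5038 0.2151 0.2314]
91 174 [0.504  0.2133 0.2304]
92 174 [0.5055 0.2148 0.2209]
92 175 [0.5025 0.213  0.2252]
93 174 [0.5063 0.2146 0.2158]
93 175 [0.5033 0.2128 0.22  ]
108 181 [0.5036 0.2131 0.1216]
108 182 [0.5017 0.2147 0.1169]
109 182 [0.5023 0.2136 0.1128]
109 181 [0.5047 0.2132 0.1142]
110 182 [0.5032 0.2133 0.1064]
```

```bash
python3 -m pendant '[[[0,-4,-9],0,1],[[0,0,0],0,-1],[[0,0,0],0,-1],[[0,0,0],0,-1],[[0,0,0],0,-1],[[0,0,0],0,-1]]' 60
```

```text
time_s: 3.7
position: [0.5276, -0.3196, 0.1806]
tool_rot: [[-0.124, 0.992, -0.0], [0.992, 0.124, -0.003], [-0.003, -0.001, -1.0]]
ft_force: [-0.2, 0.4, -1.6]
grip_width: 0.0135
```

```bash
python3 -m pendant '[[[0,0,30],0,-1],[[0,0,40],0,-1],[[0,0,40],0,-1],[[0,10,30],0,-1],[[-4,40,0],-0.03,-1],[[-5,50,0],-0.05,-1],[[-5,50,0],-0.05,-1],[[-5,50,0],-0.05,-1],[[-5,50,0],-0.05,-1],[[-5,50,0],-0.05,-1],[[-5,40,0],-0.04,-1],[[0,0,0],0,-1]]'
```

```text
time_s: 5.2
position: [0.4885, 0.0315, 0.319]
tool_rot: [[0.206, 0.978, -0.009], [0.978, -0.206, 0.007], [0.005, -0.01, -1.0]]
ft_force: [0.0, -1.4, -1.8]
grip_width: 0.0133
```

```bash
python3 -m pendant '[[[-3,40,-10],0,-1],[[-1,20,-5],0,-1],[[0,0,0],0,-1],[[0,0,0],0,-1]]'
python3 - <<'E'
from h import *
im,d,s=grab('wrist');t,_,_=grab('top')
cv2.imwrite('pics/w2.png',np.vstack([im[:300],cv2.resize(t[100:200,55:225],(512,301))])[:,:,::-1])
print(s['position'],s['ft_force'])
E
```

```text
time_s: 5.7
position: [0.4848, 0.0905, 0.3027]
tool_rot: [[0.207, 0.978, -0.01], [0.978, -0.207, 0.006], [0.003, -0.011, -1.0]]
ft_force: [0.4, 0.1, -2.6]
grip_width: 0.013
[0.48476846 0.09054938 0.30269186] [ 0.42853702  0.11494678 -2.56120723]
```

View pics/w2.png

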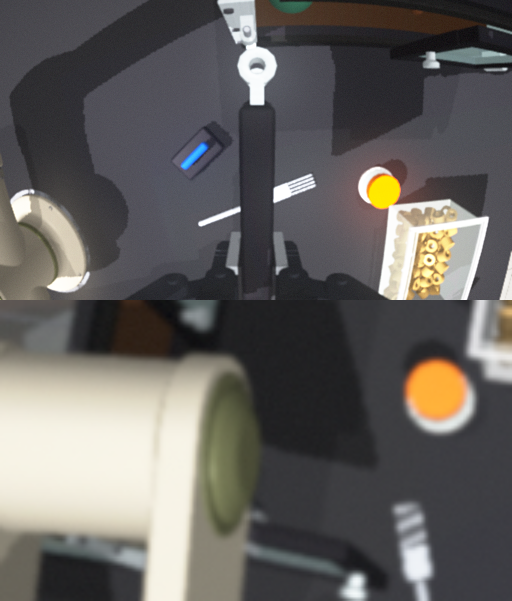

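The wrist view shows the knuckle ring at (257,66) with the hinge bracket just above it at ~(243,30). Enlarging to locate the pin tip relative to the ring.

Run:
```python
from h import *
W=np.load('pics/wrist.npz');im=W['im'];p,R=W['p'],W['R']
cv2.imwrite('pics/w3.png',cv2.resize(im[0:90,205:305],None,fx=6,fy=6,interpolation=cv2.INTER_CUBIC)[:,:,::-1])
print('ring',wray(257.5,66,p[2]+.007,p,R))
for u,v in((245,35),(247,32),(240,32)):print(u,v,wray(u,v,.228,p,R),wray(u,v,.21,p,R),W['d'][v,u])
```

```text
ring [0.50457636 0.18152607 0.30969186]
245 35 [0.50175875 0.21468703 0.228     ] [0.5016787  0.21859081 0.21      ] 0.20261723
247 32 [0.50363118 0.21662258 0.228     ] [0.50370588 0.22068633 0.21      ] 0.19334635
240 32 [0.49873234 0.21775112 0.228     ] [0.49840216 0.22190815 0.21      ] 0.20788337
```

View pics/w3.png

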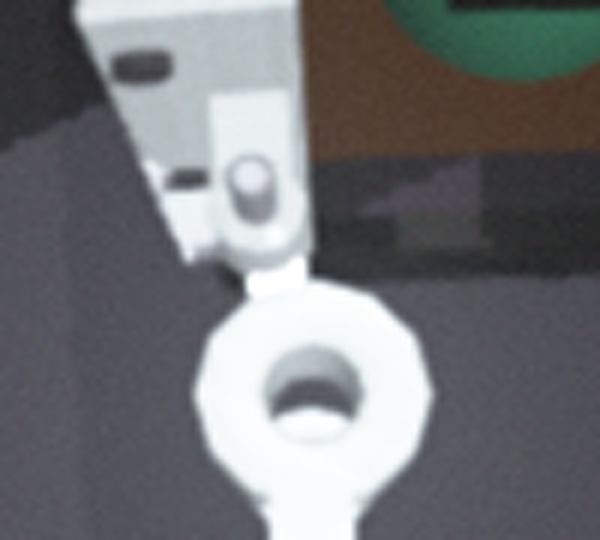

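Run:
```python
from h import *
W=np.load('pics/wrist.npz');p,R=W['p'],W['R']
a=wray(246.6,29.2,.228,p,R);b=wray(256.9,65,p[2]+.007,p,R);print(a,b,(a-b)*1000)
s=env.observe();print(s['position'],s['tool_rot'],s['ft_force'],s['wrist_torque'])
```

```text
[0.50379468 0.21879784 0.228     ] [0.50440955 0.18203458 0.30969186] [ -0.6148701   36.76325913 -81.69186024]
[0.4847832  0.09051517 0.3027584 ] [[ 0.20800311  0.97807447 -0.0102483 ]
 [ 0.97812147 -0.20795149  0.00587994]
 [ 0.00361987 -0.01124713 -0.9999302 ]] [-0.58679159  0.41997833 -2.51153383] [-0.04729129 -0.00584237 -0.01868093]
```

```bash
python3 -m pendant '[[[0,14,-20],0,-1],[[0,14,-15],0,-1],[[0,6,-6],0,-1],[[0,0,0],0,-1],[[0,0,0],0,-1]]'
python3 - <<'E'
from h import *
im,d,s=grab('wrist');p,R=s['position'],s['tool_rot']
cv2.imwrite('pics/w4.png',cv2.resize(im[30:100,215:295],None,fx=8,fy=8,interpolation=cv2.INTER_CUBIC)[:,:,::-1])
print(p,R[:,2],R[:,1],s['ft_force'],s['wrist_torque'])
E
```

```text
time_s: 6.42
position: [0.4862, 0.1218, 0.2622]
tool_rot: [[0.213, 0.977, -0.007], [0.977, -0.212, 0.005], [0.003, -0.008, -1.0]]
ft_force: [0.2, 0.5, -1.4]
grip_width: 0.0132
[0.48622227 0.12184108 0.26223016] [-0.00699352  0.00487    -0.99996369] [ 0.97713113 -0.21249196 -0.00786871] [ 0.20996967  0.47277151 -1.42240042] [-0.07269326 -0.0174429  -0.02096366]
```

View pics/w4.png

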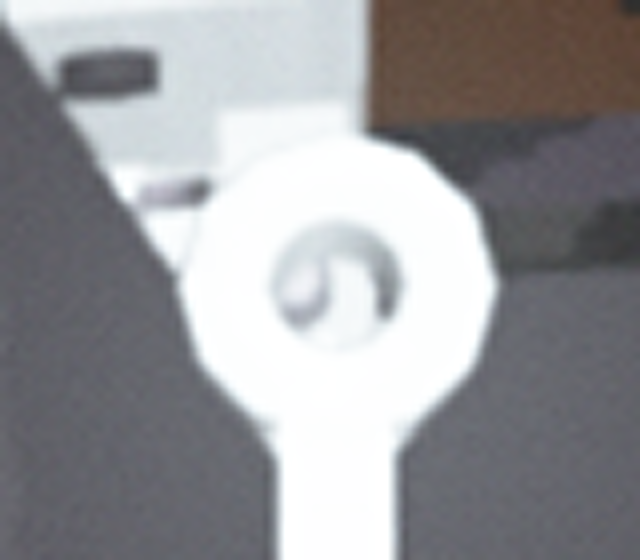

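Run:
```python
from h import *
W=np.load('pics/wrist.npz');p,R=W['p'],W['R'];im=W['im']
f=lambda u,v,z:wray(215+u/8-.5+.0625*0,30+v/8-.5,z,p,R)
a=f(303,288,.228);b=f(338,286,p[2]+.007);print(a,b,(a-b)*1000)
g=im[55:78,246:270].max(2).astype(float);g=np.clip((g-g.min())/(g.max()-g.min()),0,1)**2*255
cv2.imwrite('pics/w5.png',cv2.resize(g.astype(np.uint8),None,fx=20,fy=20,interpolation=cv2.INTER_CUBIC))
```

```text
[0.50434984 0.21787668 0.228     ] [0.50622674 0.21312856 0.26923016] [ -1.87689697   4.74812348 -41.23016134]
```

View pics/w5.png

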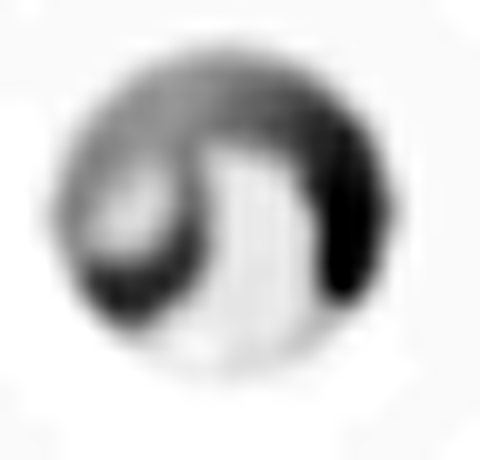

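Pin tip shows through the bore, left of centre (the ring centre needs to go about −2, +4.7 mm). Correcting and moving closer.

```bash
python3 -m pendant '[[[-1.5,4,-6],0,-1],[[0,0.5,-5],0,-1],[[0,0,0],0,-1],[[0,0,0],0,-1]]'
python3 - <<'E'
from h import *
im,d,s=grab('wrist');p,R=s['position'],s['tool_rot']
print(p,R[:,2],s['ft_force'],s['wrist_torque'])
g=im[55:80,244:272].max(2).astype(float);g=np.clip((g-g.min())/(g.max()-g.min()),0,1)**2*255
cv2.imwrite('pics/w6.png',cv2.resize(g.astype(np.uint8),None,fx=16,fy=16,interpolation=cv2.INTER_CUBIC))
E
```

```text
time_s: 6.98
position: [0.4848, 0.1262, 0.2509]
tool_rot: [[0.213, 0.977, -0.006], [0.977, -0.213, 0.005], [0.003, -0.007, -1.0]]
ft_force: [-0.9, 0.0, -3.3]
grip_width: 0.0131
[0.48475594 0.12618269 0.25094055] [-0.00610678  0.0047677  -0.99996999] [-0.8877058   0.02999134 -3.26812316] [-0.00907428  0.02617103 -0.04594816]
```

View pics/w6.png

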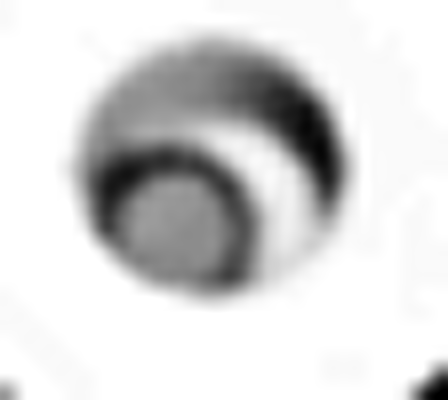

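Run:
```python
from h import *
W=np.load('pics/wrist.npz');p,R=W['p'],W['R']
a=wray(254.6,68.4,.228,p,R);b=wray(256.75,65,p[2]+.007,p,R);print(a,b,(a-b)*1000)
```

```text
[0.50378288 0.21912849 0.228     ] [0.50483449 0.21757274 0.25794055] [ -1.05161296   1.55575111 -29.94054658]
```

```bash
python3 -m pendant '[[[-0.8,1.4,0],0,-1],[[0,0,0],0,-1],[[0,0,-3],0,-1],[[0,0,-3],0,-1],[[0,0,0],0,-1]]';python3 -m pendant '[[[0,0,-2],0,-1],[[0,0,-1],0,-1],[[0,0,0],0,-1]]'
```

```text
time_s: 7.65
position: [0.4839, 0.1277, 0.2446]
tool_rot: [[0.213, 0.977, -0.006], [0.977, -0.213, 0.005], [0.003, -0.007, -1.0]]
ft_force: [-0.1, -0.4, -1.9]
grip_width: 0.0132
time_s: 8.02
position: [0.484, 0.1276, 0.2414]
tool_rot: [[0.213, 0.977, -0.006], [0.977, -0.213, 0.005], [0.003, -0.007, -1.0]]
ft_force: [0.6, -0.6, -2.0]
grip_width: 0.0133
```

```bash
python3 -m pendant '[[[0,0,-2],0,-1],[[0,0,0],0,-1]]';python3 -m pendant '[[[0,0,-2],0,-1],[[0,0,0],0,-1]]';python3 -m pendant '[[[0,0,-2],0,-1],[[0,0,0],0,-1]]'
```

```text
time_s: 8.28
position: [0.484, 0.1276, 0.2393]
tool_rot: [[0.213, 0.977, -0.006], [0.977, -0.213, 0.005], [0.003, -0.007, -1.0]]
ft_force: [0.0, -0.8, -2.0]
grip_width: 0.013
time_s: 8.52
position: [0.484, 0.1276, 0.2371]
tool_rot: [[0.213, 0.977, -0.006], [0.977, -0.213, 0.005], [0.003, -0.007, -1.0]]
ft_force: [-0.5, -0.1, -3.1]
grip_width: 0.0129
time_s: 8.78
position: [0.484, 0.1276, 0.235]
tool_rot: [[0.213, 0.977, -0.006], [0.977, -0.213, 0.005], [0.003, -0.007, -1.0]]
ft_force: [0.3, -0.6, -3.2]
grip_width: 0.0131
```

It is entering with no force, 8 mm below the pin tips. I'll test engagement with a small lateral nudge, then continue down.

```bash
python3 -m pendant '[[[2,0,0],0,-1],[[0,0,0],0,-1]]';python3 -m pendant '[[[-2,0,-2],0,-1],[[0,0,0],0,-1]]';python3 -m pendant '[[[0,0,-2],0,-1],[[0,0,-1],0,-1],[[0,0,0],0,-1]]'
```

```text
time_s: 9.02
position: [0.4854, 0.1275, 0.235]
tool_rot: [[0.212, 0.977, -0.008], [0.977, -0.212, 0.004], [0.002, -0.009, -1.0]]
ft_force: [-2.3, -1.2, -0.8]
grip_width: 0.0131
time_s: 9.28
position: [0.4838, 0.1275, 0.233]
tool_rot: [[0.213, 0.977, -0.006], [0.977, -0.213, 0.004], [0.003, -0.007, -1.0]]
ft_force: [-0.2, 0.6, -3.5]
grip_width: 0.0131
time_s: 9.65
position: [0.484, 0.1276, 0.2297]
tool_rot: [[0.213, 0.977, -0.006], [0.977, -0.213, 0.005], [0.003, -0.007, -1.0]]
ft_force: [0.3, 0.5, -2.1]
grip_width: 0.0135
```

```bash
python3 -m pendant '[[[0,0,-2],0,-1],[[0,0,0],0,-1]]';python3 -m pendant '[[[0,0,-1.5],0,-1],[[0,0,0],0,-1]]';python3 -m pendant '[[[0,0,-1.5],0,-1],[[0,0,0],0,-1]]'
```

```text
time_s: 9.9
position: [0.484, 0.1276, 0.2275]
tool_rot: [[0.213, 0.977, -0.006], [0.977, -0.213, 0.005], [0.003, -0.007, -1.0]]
ft_force: [0.2, -1.2, -1.9]
grip_width: 0.013
time_s: 10.15
position: [0.484, 0.1276, 0.2259]
tool_rot: [[0.213, 0.977, -0.006], [0.977, -0.213, 0.005], [0.003, -0.007, -1.0]]
ft_force: [-0.3, -0.0, -2.6]
grip_width: 0.0131
time_s: 10.4
position: [0.4842, 0.1275, 0.2249]
tool_rot: [[0.213, 0.977, -0.005], [0.977, -0.213, 0.005], [0.003, -0.006, -1.0]]
ft_force: [-1.6, -0.6, -0.3]
grip_width: 0.013
```

```bash
python3 -m pendant '[[[0,0,-1],0,-1],[[0,0,0],0,-1]]';python3 -m pendant '[[[0,0,-1],0,-1],[[0,0,0],0,-1]]'
```

```text
time_s: 10.65
position: [0.4843, 0.1274, 0.2248]
tool_rot: [[0.213, 0.977, -0.003], [0.977, -0.213, 0.004], [0.003, -0.004, -1.0]]
ft_force: [-1.5, -0.9, -1.0]
grip_width: 0.0132
time_s: 10.9
position: [0.4843, 0.1273, 0.2247]
tool_rot: [[0.213, 0.977, -0.002], [0.977, -0.213, 0.004], [0.004, -0.003, -1.0]]
ft_force: [-1.3, -0.6, 0.2]
grip_width: 0.0135
```

Motion stopped at 0.2247 (predicted home 0.2256) with the door's weight taken up, so it is home. Releasing.

```bash
python3 -m pendant '[[[0,0,0],0,0],[[0,0,0],0,0],[[0,0,0],0,0],[[0,0,0],0,0]]';python3 -m pendant '[[[0,0,30],0,0],[[0,0,40],0,0],[[0,0,10],0,0],[[0,0,0],0,0]]'
python3 - <<'E'
from h import *
im,d,s=grab('wrist');cv2.imwrite('pics/w7.png',im[:,:,::-1]);print(s['position'],s['tool_rot'],s['ft_force'])
E
```

```text
time_s: 11.4
position: [0.4846, 0.1274, 0.2241]
tool_rot: [[0.213, 0.977, -0.002], [0.977, -0.213, 0.004], [0.004, -0.003, -1.0]]
ft_force: [-0.1, 0.3, -0.0]
grip_width: 0.0426
time_s: 11.9
position: [0.4841, 0.1274, 0.3049]
tool_rot: [[0.213, 0.977, -0.005], [0.977, -0.213, 0.004], [0.003, -0.006, -1.0]]
ft_force: [-0.6, -0.5, 0.1]
grip_width: 0.0425
[0.48405146 0.12739838 0.30488776] [[ 0.21304175  0.97703035 -0.00499155]
 [ 0.97703826 -0.21302184  0.00423442]
 [ 0.00307385 -0.00577904 -0.99997858]] [-0.55630185 -0.5304043   0.09461001]
```

View pics/w7.png

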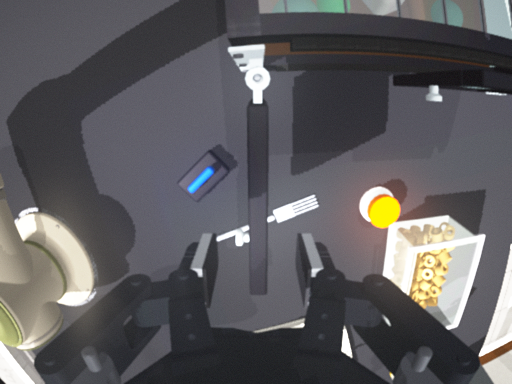

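The door hangs square on its pins: ring at (257,78) over the bracket, knob at (240,238) on the robot's side. I'll close the fingers, go to the outer face and sweep it shut.

```bash
python3 -m pendant '[[[-40,-12,10],0,-1],[[-27,-10,0],0,-1],[[0,0,0],0,-1],[[0,0,-35],0,-1],[[0,0,-35],0,-1],[[0,0,-10],0,-1],[[0,0,0],0,-1]]'
python3 - <<'E'
import numpy as np
H=np.array([.504,.218])
for f in range(258,349,9):
    a=np.radians(f);n=np.radians(f-90)
    print(f,f-270,(H+.13*np.array([np.cos(a),np.sin(a)])+.0215*np.array([np.cos(n),np.sin(n)])).round(4))
E
```

```text
time_s: 12.82
position: [0.4158, 0.1052, 0.2267]
tool_rot: [[0.213, 0.977, -0.015], [0.977, -0.213, 0.005], [0.001, -0.016, -1.0]]
ft_force: [0.7, -0.3, 0.8]
grip_width: -0.0001
258 -12 [0.4559 0.0953]
267 -3 [0.4757 0.0893]
276 6 [0.4962 0.0865]
285 15 [0.5169 0.0869]
294 24 [0.5372 0.0905]
303 33 [0.5568 0.0973]
312 42 [0.575 0.107]
321 51 [0.5915 0.1195]
330 60 [0.6058 0.1344]
339 69 [0.6177 0.1513]
348 78 [0.6267 0.1699]
```

```bash
python3 -m pendant '[[[10,-3,0],0,-1],[[10,-3,0],0,-1],[[8,-2,0],0,-1],[[6,-2,0],0,-1],[[5,0,0],0,-1],[[0,0,0],0,-1]]'; python3 -m pendant '[[[6.6,-2,0],0.052,-1],[[6.6,-2,0],0.052,-1],[[6.6,-2,0],0.052,-1],[[6.8,-1,0],0.052,-1],[[6.8,-1,0],0.052,-1],[[6.8,-1,0],0.052,-1]]'
```

```text
time_s: 13.58
position: [0.4596, 0.0943, 0.2291]
tool_rot: [[0.214, 0.977, -0.01], [0.977, -0.214, 0.004], [0.002, -0.011, -1.0]]
ft_force: [0.6, 0.4, -0.7]
grip_width: -0.0
time_s: 14.32
position: [0.4993, 0.0858, 0.2293]
tool_rot: [[-0.108, 0.994, -0.012], [0.994, 0.108, 0.001], [0.002, -0.012, -1.0]]
ft_force: [0.2, 0.4, -0.3]
grip_width: -0.0
```

```bash
python3 -m pendant '[[[6.9,0.2,0],0.052,-1],[[6.9,0.2,0],0.052,-1],[[6.9,0.2,0],0.052,-1],[[6.8,1.2,0],0.052,-1],[[6.8,1.2,0],0.052,-1],[[6.8,1.2,0],0.052,-1],[[6.5,2.3,0],0.052,-1],[[6.5,2.3,0],0.052,-1],[[6.5,2.3,0],0.052,-1],[[0,0,0],0,-1]]'
python3 - <<'E'
from h import *
im,d,s=grab('wrist');cv2.imwrite('pics/w8.png',im[:,:,::-1]);print(s['position'],s['ft_force'])
E
```

```text
time_s: 15.58
position: [0.5596, 0.0984, 0.2291]
tool_rot: [[-0.559, 0.829, -0.014], [0.829, 0.559, -0.005], [0.004, -0.015, -1.0]]
ft_force: [-0.1, 0.1, -0.7]
grip_width: -0.0
[0.55955689 0.0983542  0.22911272] [-0.11845632  0.12391868 -0.68938852]
```

View pics/w8.png

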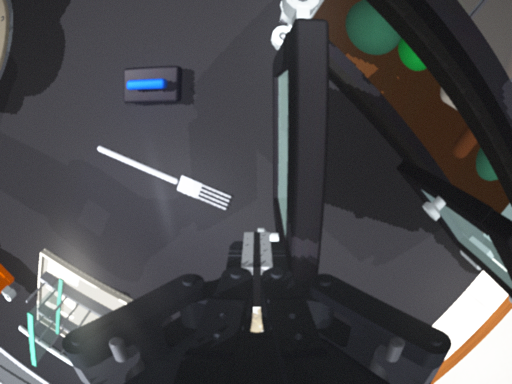

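The fingers are pushing the outer face by the free edge, and the door stands upright and swings freely. Continuing along the arc.

```bash
python3 -m pendant '[[[6.1,3.2,0],0.052,-1],[[6.1,3.2,0],0.052,-1],[[6.1,3.2,0],0.052,-1],[[5.5,4.2,0],0.052,-1],[[5.5,4.2,0],0.052,-1],[[5.5,4.2,0],0.052,-1],[[4.8,5,0],0.052,-1],[[4.8,5,0],0.052,-1],[[4.8,5,0],0.052,-1],[[0,0,0],0,-1]]'; python3 -m pendant '[[[4.0,5.6,0],0.052,-1],[[4,5.6,0],0.052,-1],[[2,2.8,0],0.026,-1],[[0,0,0],0,-1]]'
```

```text
time_s: 16.88
position: [0.6063, 0.1359, 0.2297]
tool_rot: [[-0.874, 0.486, -0.013], [0.486, 0.874, -0.012], [0.005, -0.017, -1.0]]
ft_force: [0.0, -0.7, 0.4]
grip_width: 0.0002
time_s: 17.38
position: [0.6153, 0.1492, 0.2299]
tool_rot: [[-0.929, 0.371, -0.012], [0.371, 0.928, -0.014], [0.006, -0.018, -1.0]]
ft_force: [0.0, -0.0, 0.2]
grip_width: -0.0002
```

```bash
python3 -m pendant '[[[2,3.5,0],0.03,-1],[[2,3.5,0],0.03,-1],[[1.7,3.5,0],0.03,-1],[[0,0,0],0,-1]]'; python3 -m pendant '[[[1.5,3,0],0.03,-1],[[0.8,2,0],0.02,-1],[[0,0,0],0,-1]]';python3 -m pendant '[[[0.7,2,0],0.02,-1],[[0,0,0],0,-1]]'
```

```text
time_s: 17.88
position: [0.6211, 0.1601, 0.23]
tool_rot: [[-0.959, 0.282, -0.011], [0.282, 0.959, -0.015], [0.006, -0.018, -1.0]]
ft_force: [-0.8, -0.4, -0.0]
grip_width: -0.0002
time_s: 18.25
position: [0.6236, 0.1654, 0.23]
tool_rot: [[-0.973, 0.23, -0.01], [0.23, 0.973, -0.016], [0.006, -0.018, -1.0]]
ft_force: [0.0, 0.2, 0.1]
grip_width: -0.0001
time_s: 18.5
position: [0.6243, 0.1676, 0.23]
tool_rot: [[-0.978, 0.209, -0.01], [0.21, 0.978, -0.016], [0.006, -0.018, -1.0]]
ft_force: [0.3, -0.5, -0.1]
grip_width: -0.0
```

```bash
cat > chk.py <<'E'
from h import *
im,d,s=grab('top');P=cloud('top',d);z=P[...,2]
print(s['position'],s['ft_force'],np.degrees(np.arctan2(s['tool_rot'][1][1],s['tool_rot'][0][1])).round(1))
# door top rail (z~.255) in front of the terrarium front edge: line in terrarium frame about H, theta 77.9
th=np.radians(77.9);ex=np.array([np.cos(th),np.sin(th)]);ey=np.array([-ex[1],ex[0]])
q=P[...,:2]-[.504,.218];X=q@ex;Y=q@ey
for lo,hi,n in((-.165,-.02,'door'),(-.325,-.185,'mate')):
    for a,b in zip(np.linspace(lo,hi,6)[:-1],np.linspace(lo,hi,6)[1:]):
        m=(z>.235)&(z<.262)&(X<.012)&(X>-.04)&(Y>a)&(Y<b)
        print(n,round((a+b)/2,3),m.sum(),(X[m].min().round(4),np.median(X[m]).round(4),X[m].max().round(4)) if m.sum() else '')
E
python3 chk.py
```

```text
[0.62432541 0.1675525  0.22998818] [ 0.29688398 -0.45801658 -0.13427238] 77.9
door -0.151 0 
door -0.122 28 (np.float64(-0.0398), np.float64(-0.0327), np.float64(-0.0204))
door -0.092 0 
door -0.063 0 
door -0.034 16 (np.float64(-0.0103), np.float64(-0.0094), np.float64(-0.0083))
mate -0.311 0 
mate -0.283 5 (np.float64(0.0107), np.float64(0.0117), np.float64(0.0118))
mate -0.255 34 (np.float64(0.0096), np.float64(0.0112), np.float64(0.012))
mate -0.227 48 (np.float64(0.007), np.float64(0.0096), np.float64(0.0105))
mate -0.199 16 (np.float64(0.0068), np.float64(0.0079), np.float64(0.009))
```

```bash
for i in 1 2 3; do :; done; python3 -m pendant '[[[0.4,1.5,0],0,-1],[[0,0,0],0,-1]]';python3 -m pendant '[[[0.4,1.5,0],0,-1],[[0,0,0],0,-1]]';python3 -m pendant '[[[0.4,1.5,0],0,-1],[[0,0,0],0,-1]]'
```

```text
time_s: 18.8
position: [0.6247, 0.169, 0.23]
tool_rot: [[-0.978, 0.21, -0.01], [0.21, 0.978, -0.016], [0.006, -0.018, -1.0]]
ft_force: [-0.8, -1.2, -0.2]
grip_width: 0.0001
time_s: 19.05
position: [0.6251, 0.1706, 0.23]
tool_rot: [[-0.978, 0.21, -0.01], [0.21, 0.978, -0.016], [0.006, -0.018, -1.0]]
ft_force: [-0.1, 0.1, 0.7]
grip_width: 0.0001
time_s: 19.3
position: [0.6256, 0.1722, 0.23]
tool_rot: [[-0.978, 0.21, -0.01], [0.21, 0.977, -0.016], [0.006, -0.018, -1.0]]
ft_force: [-0.6, -0.3, -0.4]
grip_width: 0.0
```

```bash
python3 -m pendant '[[[0.4,1.5,0],0,-1],[[0,0,0],0,-1]]';python3 -m pendant '[[[0.4,1.5,0],0,-1],[[0,0,0],0,-1]]';python3 -m pendant '[[[0.3,1,0],0,-1],[[0,0,0],0,-1]]'
```

```text
time_s: 19.55
position: [0.626, 0.1738, 0.23]
tool_rot: [[-0.978, 0.21, -0.01], [0.21, 0.978, -0.016], [0.006, -0.018, -1.0]]
ft_force: [-0.9, 0.2, -0.2]
grip_width: -0.0003
time_s: 19.8
position: [0.6264, 0.1754, 0.23]
tool_rot: [[-0.978, 0.21, -0.01], [0.21, 0.977, -0.016], [0.006, -0.018, -1.0]]
ft_force: [-0.8, -0.1, -0.3]
grip_width: -0.0003
time_s: 20.05
position: [0.6267, 0.1765, 0.23]
tool_rot: [[-0.978, 0.21, -0.01], [0.21, 0.977, -0.016], [0.006, -0.018, -1.0]]
ft_force: [0.2, -0.1, -0.6]
grip_width: -0.0001
```

```bash
cat > chk2.py <<'E'
from h import *
im,d,s=grab('wrist');p,R=s['position'],s['tool_rot']
c=viewer.camera_params('wrist');T=np.array(c['T_tool_cam'])
v,u=np.mgrid[:384,:512];a=np.stack([(u-c['cx'])/c['fx'],(v-c['cy'])/c['fy']],-1);t=np.linalg.norm(a,axis=-1)+1e-9
P=np.stack([a[...,0]/t*np.tan(t)*d,a[...,1]/t*np.tan(t)*d,d],-1)
P=P@(R@T[:3,:3]).T+p+R@T[:3,3]
th=np.radians(77.9);ex=np.array([np.cos(th),np.sin(th)]);ey=np.array([-ex[1],ex[0]])
q=P[...,:2]-[.504,.218];X=q@ex;Y=q@ey;z=P[...,2]
L=[]
for y in np.arange(-.34,.0,.015):
    m=(d>0)&(t<1.2)&(z>.247)&(z<.261)&(X<.03)&(X>-.06)&(abs(Y-y)<.0075)
    if m.sum()>3:
        h=np.percentile(X[m],[3,50,97])*1000;print(round(y,3),m.sum(),h.round(1),np.median(z[m]).round(3))
print('pos',p,s['ft_force'],s['time_s'])
E
python3 chk2.py
```

```text
-0.16 35 [26.9 28.2 29.7] 0.256
-0.13 819 [ 0.6 10.5 29.3] 0.254
-0.115 2163 [-25.7   2.9  28.8] 0.254
-0.1 1612 [-0.9  9.7 29.3] 0.254
-0.085 1943 [-1.6  9.8 29.5] 0.255
-0.07 2161 [-2.   9.5 28.8] 0.255
-0.055 2318 [-3.   8.7 27.8] 0.255
-0.04 2320 [-3.4  8.2 26.7] 0.255
-0.025 1914 [-4.   7.2 25.8] 0.255
-0.01 250 [24.1 24.8 25.3] 0.254
pos [0.62674828 0.17647554 0.23000207] [ 0.23052527 -0.1393259  -0.56266924] 20.05
```

```bash
python3 -m pendant '[[[0.3,1.2,0],0,-1],[[0,0,0],0,-1]]';python3 -m pendant '[[[0.3,1.2,0],0,-1],[[0,0,0],0,-1]]'; python3 chk2.py
```

```text
time_s: 20.35
position: [0.6271, 0.1777, 0.23]
tool_rot: [[-0.978, 0.21, -0.01], [0.21, 0.977, -0.016], [0.006, -0.018, -1.0]]
ft_force: [0.2, 0.7, 0.1]
grip_width: -0.0001
time_s: 20.6
position: [0.6274, 0.179, 0.23]
tool_rot: [[-0.978, 0.21, -0.01], [0.21, 0.977, -0.016], [0.006, -0.018, -1.0]]
ft_force: [0.5, 0.4, -0.1]
grip_width: 0.0003
-0.16 9 [28.6 29.2 29.6] 0.257
-0.13 816 [ 1.  12.6 29.3] 0.254
-0.115 2142 [-23.    5.3  28.7] 0.254
-0.1 1605 [ 1.2 11.8 29.3] 0.254
-0.085 1936 [ 0.3 11.8 29.6] 0.255
-0.07 2178 [-0.5 11.  28.7] 0.255
-0.055 2320 [-1.7 10.  27.7] 0.255
-0.04 2315 [-2.4  9.1 26.7] 0.255
-0.025 1910 [-3.4  7.8 25.8] 0.255
-0.01 229 [24.2 24.8 25.4] 0.254
pos [0.627372   0.17900969 0.23000929] [ 0.51740271  0.41282658 -0.0719817 ] 20.6
```

Still moving without resistance, and my θ estimate looks uncertain (front line 77.9°, side line 81.7°). I'll back off straight out and compare the door directly with its mate.

```bash
python3 -m pendant '[[[-4,-20,0],0,-1],[[-8,-40,0],0,-1],[[0,-20,40],0,-1],[[20,-10,50],0,-1],[[20,0,30],0,-1],[[0,0,0],0,-1],[[0,0,0],0,-1]]'; sed -i 's/np.arange(-.34,.0,.015)/np.arange(-.40,.03,.015)/; s/X<.03)/X<.06)/' chk2.py
cat >> chk2.py <<'E'
# front edges: for each Y bin the smallest X with z .25-.26 
def edge(lo,hi,z0,z1,x0,x1,n):
    q=[]
    for y in np.arange(lo,hi,.006):
        m=(d>0)&(t<1.3)&(z>z0)&(z<z1)&(X>x0)&(X<x1)&(abs(Y-y)<.003)
        if m.sum()>4:q.append((y,np.percentile(X[m],5)))
    q=np.array(q)
    if len(q)>5:
        f=np.polyfit(*q.T,1);r=q[:,1]-np.polyval(f,q[:,0]);k=abs(r)<.002;f=np.polyfit(*q[k].T,1);print(n,k.sum(),'theta',(77.9-np.degrees(np.arctan(f[0]))).round(2),'X at -.17',np.polyval(f,-.17).round(4),q[k].min(0).round(3),q[k].max(0).round(3))
edge(-.16,-.02,.247,.261,-.03,.02,'door');edge(-.32,-.185,.247,.261,-.03,.02,'mate');edge(-.35,.01,.262,.275,.0,.06,'frame')
cv2.imwrite('pics/last.png',im[:,:,::-1])
E
python3 chk2.py | tail -5; python3 chk.py
```

```text
time_s: 21.52
position: [0.6522, 0.0785, 0.3519]
tool_rot: [[-0.977, 0.214, -0.014], [0.214, 0.977, -0.018], [0.01, -0.02, -1.0]]
ft_force: [-0.2, 0.9, -0.6]
grip_width: 0.0001
0.005 66 [23.2 47.  59.3] 0.259
pos [0.65224002 0.07854036 0.35186937] [-0.16833081  0.9025487  -0.63065921] 21.525
door 24 theta 78.52 X at -.17 -0.0037 [-0.16  -0.005] [-0.022 -0.004]
mate 18 theta 81.68 X at -.17 0.0083 [-0.29  0.01] [-0.188  0.016]
frame 51 theta 81.76 X at -.17 0.0352 [-0.302  0.024] [-0.002  0.044]
[0.65219869 0.07860646 0.35193956] [ 0.55777842 -0.16964226 -0.09210362] 77.6
door -0.151 0 
door -0.122 0 
door -0.092 0 
door -0.063 0 
door -0.034 0 
mate -0.311 0 
mate -0.283 0 
mate -0.255 0 
mate -0.227 1 (np.float64(0.0089), np.float64(0.0089), np.float64(0.0089))
mate -0.199 32 (np.float64(0.0065), np.float64(0.0087), np.float64(0.012))
```

Mate and frame both read 81.7°, so that is the terrarium's true yaw, and the door reads 78.5° (about 3° short). I'll give it a second gentle push with the corrected orientation.

```bash
python3 -m pendant '[[[-15,15,-40],0.065,-1],[[-10,10,-45],0,-1],[[0,0,-35],0,-1],[[0,0,-2],0,-1],[[1,20,0],0,-1],[[1,20,0],0,-1],[[1,15,0],0,-1],[[0.5,8,0],0,-1],[[0,0,0],0,-1]]'
```

```text
time_s: 22.75
position: [0.6274, 0.1737, 0.2287]
tool_rot: [[-0.989, 0.145, -0.01], [0.145, 0.989, -0.018], [0.008, -0.019, -1.0]]
ft_force: [1.3, 0.2, -0.6]
grip_width: -0.0002
```

```bash
python3 -m pendant '[[[0.3,3,0],0,-1],[[0.3,3,0],0,-1],[[0,0,0],0,-1]]';python3 -m pendant '[[[0.2,1.5,0],0,-1],[[0,0,0],0,-1]]';python3 -m pendant '[[[0.2,1.5,0],0,-1],[[0,0,0],0,-1]]';python3 -m pendant '[[[0.2,1.5,0],0,-1],[[0,0,0],0,-1]]'
```

```text
time_s: 23.12
position: [0.6282, 0.1792, 0.2288]
tool_rot: [[-0.989, 0.146, -0.01], [0.146, 0.989, -0.018], [0.008, -0.02, -1.0]]
ft_force: [-0.2, -0.8, 0.0]
grip_width: -0.0003
time_s: 23.38
position: [0.6285, 0.1804, 0.2288]
tool_rot: [[-0.989, 0.147, -0.01], [0.147, 0.989, -0.018], [0.008, -0.02, -1.0]]
ft_force: [0.2, 0.1, 1.3]
grip_width: 0.0001
time_s: 23.62
position: [0.6287, 0.1819, 0.2288]
tool_rot: [[-0.989, 0.147, -0.01], [0.147, 0.989, -0.018], [0.008, -0.02, -1.0]]
ft_force: [0.2, -0.0, 0.6]
grip_width: -0.0002
time_s: 23.88
position: [0.629, 0.1835, 0.2288]
tool_rot: [[-0.989, 0.147, -0.01], [0.147, 0.989, -0.018], [0.008, -0.02, -1.0]]
ft_force: [0.8, -0.0, -0.6]
grip_width: -0.0001
```

```bash
python3 -m pendant '[[[0.2,1.3,0],0,-1],[[0,0,0],0,-1]]';python3 -m pendant '[[[0.2,1.3,0],0,-1],[[0,0,0],0,-1]]';python3 -m pendant '[[[0.2,1.3,0],0,-1],[[0,0,0],0,-1]]'; python3 chk2.py | tail -4
```

```text
time_s: 24.12
position: [0.6292, 0.1849, 0.2288]
tool_rot: [[-0.989, 0.147, -0.01], [0.147, 0.989, -0.018], [0.008, -0.02, -1.0]]
ft_force: [-0.3, 0.1, 0.2]
grip_width: -0.0002
time_s: 24.38
position: [0.6293, 0.1856, 0.2288]
tool_rot: [[-0.989, 0.147, -0.011], [0.148, 0.989, -0.02], [0.008, -0.021, -1.0]]
ft_force: [0.4, -2.1, 0.7]
grip_width: 0.0003
time_s: 24.62
position: [0.6293, 0.1856, 0.2288]
tool_rot: [[-0.989, 0.149, -0.012], [0.149, 0.989, -0.022], [0.009, -0.024, -1.0]]
ft_force: [-0.4, -1.7, 0.6]
grip_width: 0.0001
0.005 90 [49.6 56.5 59.8] 0.26
pos [0.62927924 0.18556913 0.2288451 ] [-0.43299674 -1.66730819  0.56503425] 24.625
door 10 theta 84.22 X at -.17 0.0141 [-0.076 -0.002] [-0.022  0.004]
frame 20 theta 81.81 X at -.17 0.0354 [-0.146  0.025] [-0.008  0.034]
```

The door is seated: motion stopped with a −2 N reaction. Retreating straight out and checking.

```bash
python3 -m pendant '[[[-0.5,-4,0],0,-1],[[-1.5,-10,0],0,-1],[[-5,-35,0],0,-1],[[-5,-40,0],0,-1],[[0,-20,40],0,-1],[[20,-10,50],0,-1],[[20,0,30],0,-1],[[0,0,0],0,-1],[[0,0,0],0,-1],[[0,0,0],0,-1]]'; python3 chk2.py | tail -4;python3 chk2.py | tail -3
python3 - <<'E'
from h import *
im,d,s=grab('scene');c=viewer.camera_params('scene');P=cloud('scene',d)
Rz=np.array
th=np.radians(81.7);ex=np.array([np.cos(th),np.sin(th)]);ey=np.array([-ex[1],ex[0]])
q=P[...,:2]-[.504,.218];X=q@ex;Y=q@ey;z=P[...,2]
for lo,hi,n in((-.17,-.01,'door'),(-.335,-.18,'mate')):
    m=(d>0)&(z>.2)&(z<.262)&(X>-.02)&(X<.02)&(Y>lo)&(Y<hi);print(n,m.sum(),z[m].max().round(4),np.percentile(z[m],95).round(4))
# knuckle brights
b=im.min(2)>150
for lo,hi in((.09,.135),(.2,.245)):
    for y0,y1 in((-.02,.02),(-.37,-.32)):
        m=b&(z>lo)&(z<hi)&(X>-.03)&(X<.03)&(Y>y0)&(Y<y1);print(lo,y0,m.sum(),np.percentile(z[m],[2,98]).round(4) if m.any() else '')
E
```

```text
time_s: 25.92
position: [0.6549, 0.0609, 0.3497]
tool_rot: [[-0.989, 0.148, -0.015], [0.148, 0.989, -0.018], [0.012, -0.02, -1.0]]
ft_force: [-0.6, 0.8, 1.1]
grip_width: -0.0
pos [0.65492311 0.06092526 0.34972172] [-0.63956962  0.75879573  1.07327553] 25.925
door 24 theta 82.63 X at -.17 0.0084 [-0.16  -0.004] [-0.022  0.007]
mate 19 theta 81.77 X at -.17 0.008 [-0.296  0.009] [-0.188  0.017]
frame 52 theta 81.75 X at -.17 0.0351 [-0.302  0.024] [0.004 0.044]
door 24 theta 82.56 X at -.17 0.0083 [-0.16  -0.004] [-0.022  0.008]
mate 19 theta 81.83 X at -.17 0.0079 [-0.296  0.009] [-0.188  0.017]
frame 52 theta 81.77 X at -.17 0.0351 [-0.302  0.023] [0.004 0.044]
door 391 0.2606 0.2571
mate 569 0.2598 0.2575
0.09 -0.02 10 [0.0957 0.1072]
0.09 -0.37 0 
0.2 -0.02 27 [0.206 0.236]
0.2 -0.37 36 [0.2291 0.2366]
```

The door is within 0.8° of shut, flush with its mate (8.3 vs 7.9 mm), at the same top height, and not moving. Handing in.

```bash
python3 -c "from rig import ticket; print(ticket.close_job())"
```

```text
the job is handed in; nothing more can be done
None
```

The door is on both hinge pins and shut beside its mate, and I handed the job in at about 26 s of the 72 s allowed. No verdict is reported.

**What I did**
- I lifted the door out of the rack by its top rail and held it square open at the terrarium. I lined the upper knuckle up by watching the pin tip through its bore.
- A small sideways nudge gave a 2.3 N reaction, which showed the pins were engaged. I lowered it until it stopped about 1 mm from the predicted home height and let go.
- I then swung it shut with the closed fingers until it met about 2 N of resistance at the seal.

**Last checks**
- **Angle and face:** the door's yaw is 82.6°, against 81.8° for its mate and the terrarium frame, so it is 0.8° from square. Its face is level with the mate's to within 0.5 mm.
- **Height:** its top matches the mate's to under 1 mm.
- **At rest:** two readings in a row agreed, and the arm is clear of everything.
- **Force:** the largest reading I saw while handling the door was about 3.5 N. Readings come only at the end of each move.

**What disagreed**
- My first estimate of the terrarium's yaw (77.9°) was wrong; its side edge, frame and mate all gave about 81.7°. The first push therefore left the door about 3° short, and a second push seated it.
- I did not re-measure the bystanders at the end. No move went near them, apart from the food tub, which stood near the swing but well below it.

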